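Queue the flasks for weighing, smallest first

ROBOT

A 6-joint arm with a two-finger parallel gripper is mounted at the origin on the work surface. World frame = base frame: x ahead of the robot, y to its left, z up, the work surface at z = 0. Lengths are in m, angles in rad, forces in N, time in s.
With the tool pointing down it reaches from about 0.3 to 0.75 m from the base axis. Payload 8.5 kg.
Tool frame: the origin (TCP) lies on the centre line of the jaws, within the pads' length; the fingertips stand 17 mm ahead of it and the grasp point (between the pads) lies 2 mm behind it; z points along the fingers, x is the direction in which the jaws open and shut, and the axes are right-handed (so a half turn about z gives the same grasp; the last joint's range is limited). The gripper opens to 85 mm and grips with 20 to 120 N. Pads are 22 mm wide; open, the fingers measure 114 mm over their backs; the gripper's body (76 mm by 85 mm) begins 54 mm behind the grasp point. The pads swing forward as they close: fully open they stand 13 mm farther back than shut.
Start: joints at [0.958, 0.381, 1.297, -0, 1.464, -0.215], TCP at [0.213, 0.507, 0.248] pointing down, gripper open.
Joint ranges: [-3.11, 3.11], [-0.89, 2.33], [0.22, 2.48], [-1.42, 4.56], [0.17, 2.85], [-2.88, 2.88]. Speed limits (rad/s): [2.39, 2.39, 3.14, 3.14, 3.14, 3.14].

INTERFACE

Orientations are given as a unit quaternion [w, x, y, z].
In Python, from plant import monitor, optics, hand_in gives the robot as it stands.
- The arm moves only by the tool drive_tool, never from a script. Its argument "motion" is one flat list of numbers, 5 for each row, row after row: the shift along the tool's x, y, z in cm, then the turn about the tool's z in degrees, then the opening, from 0 (shut) to 1 (fully open). In form: [tx, ty, tz, turn, fingers, tx, ty, tz, turn, fingers, ...]. A call has exactly 10 rows; each row is the pose to reach, as a shift and turn from the pose measured when the call began, along the tool's axes at that moment; what a row does not reach only later rows make up. A row lasts 1/8 s, in which the tool goes at most 62.5 mm and 10.7 degrees, less where a joint would pass 70% of its speed; a pose out of reach is approached as far as the arm can. A call with a gripper value outside its range is refused whole. The fingers move at their own pace and stop on an object; "force" is the grip in N (left out, the last holds). Time passes only in rows, so rows that repeat a pose let the fingers close, or fill a call up. It gives the time, the measured TCP pose, the force and the opening at its end, in the units of the state.
- monitor.get_obs(): the state, without advancing time (a new reading comes with each control period).
- optics.read_camera(name): name is "scene" or "top" or "wrist"; returns (picture, depth): 384x512x3 uint8, red, green, blue; 384x512 float32, m along the optical axis (not along the pixel's ray), 0 where there is no reading.
- optics.camera_model(name): a dict with "vertical_fov" (degrees; the focal length in pixels is half the picture's height over the tangent of half this angle, whatever the lens; pixels are square), "cx", "cy" (the principal point, pixels), "xyz" and "attitude" of the camera in the world; the wrist camera has in their place "hand_eye" (4x4, takes a point from camera to tool coordinates, whose origin is the TCP and whose axes are the tool frame's). Camera axes: x right, y down, z forward; pixel columns grow to the right and rows downward; lengths in m; the calibration is good to about 2 mm. A picture is of the moment at which its call begins: read the wrist's pose just before it. camera_model takes no time and is no camera call.
- hand_in(): hands the job in, once; it reports no verdict.
The state is a dict: "t": time; "joints": joint angles; "joint_velocities": joint speeds; "effort": joint torques, N m; "position": TCP position; "tcp_rot": TCP orientation; "wrist_force": force on the tool from outside, world axes, zero at the start; "wrist_torque": the same for the moment, N m; "width": finger opening in m.
Only numpy, scipy, OpenCV 4.12 (cv2) and the standard library are available. Lean on these libraries where they do the work, as an engineer would, in place of code of your own. Each camera call takes 0.05 s, during which the arm holds its last target. There are 200 camera calls.

TASK

The four capped amber flasks are to be weighed one after another, smallest first: line them up on the tray in order of size, one standing upright in the middle of each black pad, with the smallest on the pad at the balance's end of the row and the largest on the pad farthest from the balance. It is glassware, so set each flask down gently and never let one tip over or fall, and leave the small beaker where it stands.

Things in the scene. Friction and masses are not known exactly. Their poses are not given: they have to be found in the camera images.
- flask_25: the smallest flask: 25 ml amber glass conical flask, loose, empty, upright. Base diameter 42 mm, height with cap 76 mm. The blue screw cap, fixed on, is an upright cylinder 26 mm in diameter, the top 22 mm; below it a narrower neck and a cone. About 35 g. Origin: centre of the underside, z up; round, yaw is of no matter.
- flask_50: the second smallest flask: 50 ml amber glass conical flask, loose, empty, upright. Base diameter 51 mm, height with cap 90 mm. The blue screw cap, fixed on, is an upright cylinder 32 mm in diameter, the top 22 mm; below it a narrower neck and a cone. About 55 g. Origin: centre of the underside, z up; round, yaw is of no matter.
- flask_100: the second largest flask: 100 ml amber glass conical flask, loose, empty, upright. Base diameter 64 mm, height with cap 112 mm. The blue screw cap, fixed on, is an upright cylinder 32 mm in diameter, the top 24 mm; below it a narrower neck and a cone. About 85 g. Origin: centre of the underside, z up; round, yaw is of no matter.
- flask_250: the largest flask: 250 ml amber glass conical flask, loose, empty, upright. Base diameter 85 mm, height with cap 150 mm. The blue screw cap, fixed on, is an upright cylinder 41 mm in diameter, the top 26 mm; below it a narrower neck and a cone. About 150 g. Origin: centre of the underside, z up; round, yaw is of no matter.
- pad_a: one of four identical black rubber pads in a straight row, 94 mm apart, on a low fixed aluminium tray (130 by 410 mm, lip 18 mm high round its edge); letters a to d say nothing about the place in the row. Disc 80 mm in diameter, fixed. Origin: centre of its underside, 3 mm below its top; the top is 15 mm above the bench. y axis along the row, to the robot's left within 10 degrees.
- pad_b: one of four identical black rubber pads in a straight row, 94 mm apart, on a low fixed aluminium tray (130 by 410 mm, lip 18 mm high round its edge); letters a to d say nothing about the place in the row. Disc 80 mm in diameter, fixed. Origin: centre of its underside, 3 mm below its top; the top is 15 mm above the bench. y axis along the row, to the robot's left within 10 degrees.
- pad_c: one of four identical black rubber pads in a straight row, 94 mm apart, on a low fixed aluminium tray (130 by 410 mm, lip 18 mm high round its edge); letters a to d say nothing about the place in the row. Disc 80 mm in diameter, fixed. Origin: centre of its underside, 3 mm below its top; the top is 15 mm above the bench. y axis along the row, to the robot's left within 10 degrees.
- pad_d: one of four identical black rubber pads in a straight row, 94 mm apart, on a low fixed aluminium tray (130 by 410 mm, lip 18 mm high round its edge); letters a to d say nothing about the place in the row. Disc 80 mm in diameter, fixed. Origin: centre of its underside, 3 mm below its top; the top is 15 mm above the bench. y axis along the row, to the robot's left within 10 degrees.
- balance: precision balance: white housing 300 by 205 mm, 85 mm high, round steel pan, grey front panel with a display; fixed on the bench beyond one end of the tray, to the robot's left (+y) or right (-y), with a blue hot-plate stirrer on the other side. Origin: centre of its underside. Not used in this step.
- beaker: small empty clear glass beaker, 42 mm in diameter, 58 mm high, standing loose among the flasks; not part of the job. Origin: centre of its underside, z up.
Things that resemble listed ones, but are neither listed nor needed, are in the scene too. What is shaped like the flask_50 but yellow is not meant.

How it is judged:
By the outcome, as a careful person would: the job done as asked, in the order asked, and still so for the second after the job is handed in, with the robot touching nothing.
It also fails if it takes over 99 s, if anything falls off the work surface, if the arm or the gripper's body presses on something with over 40 N, if the wrist force passes 120 N, or if a joint passes its speed limit or range.

## Working session

There is one attempt and no reset: what is moved stays moved. The work goes in short steps, Python scripts to look and compute and a tool call to move; the robot and the scene stay as the last step left them, time stands still between calls to the robot, and variables do not carry over. Pictures are saved under pics/ and viewed, about 12 in all and at most 16, crops included, and the job is handed in when it is done.

Besides the shell and the picture viewer there is one more tool, called after "Request:" as name(argument=value, ...) on one line, values as JSON. drive_tool: Moves the arm, as the interface text tells. Its arguments: {"type":"object","properties":{"motion":{"type":"array","items":{"type":"number"}},"force":{"type":"number"}},"required":["motion"]}

```bash
mkdir -p pics; cat > h.py <<'E'
import numpy as np, cv2
from scipy.spatial.transform import Rotation as R
from plant import monitor, optics
def rot(q): return R.from_quat([q[1],q[2],q[3],q[0]]).as_matrix()
def cam(name,obs=None):
    m=optics.camera_model(name)
    f=192/np.tan(np.radians(m["vertical_fov"])/2)
    if "hand_eye" in m:
        T=np.array(m["hand_eye"]); o=obs or monitor.get_obs(); Rt=rot(o["tcp_rot"])
        return f,m["cx"],m["cy"],Rt@T[:3,:3],Rt@T[:3,3]+np.array(o["position"]),m
    a=np.array(m["attitude"]); 
    return f,m["cx"],m["cy"],(rot(a) if a.size==4 else a.reshape(3,3)),np.array(m["xyz"]),m
def ray(c,u,v,z):
    f,cx,cy,Rc,p,_=c; d=Rc@np.array([(u-cx)/f,(v-cy)/f,1]); return p+d*(z-p[2])/d[2]
def pts(c,depth):
    f,cx,cy,Rc,p,_=c; v,u=np.mgrid[:384,:512]
    return np.stack([(u-cx)/f*depth,(v-cy)/f*depth,depth],-1)@Rc.T+p
E
python3 - <<'E'
from h import *
o=monitor.get_obs(); print(o)
for n in ("scene","top"):
    im,d=optics.read_camera(n); cv2.imwrite(f"pics/{n}0.png",im[...,::-1]); np.savez(f"{n}0.npz",im=im,d=d); print(n,optics.camera_model(n))
print(optics.camera_model("wrist"))
a=[cv2.imread(f"pics/{n}0.png") for n in("top","scene")]
E
```

```text
{'t': 0.0, 'joints': array([ 9.57714695e-01,  3.81222518e-01,  1.29826937e+00,  2.42285720e-05,
        1.46361571e+00, -2.15305245e-01]), 'joint_velocities': array([-1.75398251e-04, -6.90977352e-04, -4.53849575e-05,  1.75654970e-03,
        7.26729106e-04,  5.83338077e-04]), 'effort': array([ 5.16770033e-04, -4.48470497e+01, -2.31279695e+01, -1.56122592e-04,
        4.75358946e-03, -4.92133012e-06]), 'position': array([0.21289237, 0.50683126, 0.24769462]), 'tcp_rot': array([ 2.63541026e-04,  8.32877814e-01,  5.53456387e-01, -7.10251036e-04]), 'wrist_force': array([ 0.03557605,  0.04617503, -0.42060999]), 'wrist_torque': array([ 0.04070394, -0.02983598, -0.021631  ]), 'width': 0.08505012830543043}
scene {'vertical_fov': 49.629660251938326, 'cx': 254.26678337790392, 'cy': 186.21902707747648, 'xyz': array([1.11627462, 0.81166971, 0.91237299]), 'attitude': array([-0.13955113,  0.3077156 ,  0.85644629, -0.39030288])}
top {'vertical_fov': 50.730961797143365, 'cx': 253.07651785698954, 'cy': 193.14825969721855, 'xyz': array([0.16760909, 0.02920355, 1.49663919]), 'attitude': array([ 0.07389522, -0.67788323,  0.72722365, -0.07848301])}
{'vertical_fov': 62.185810261920494, 'cx': 259.68640839897773, 'cy': 191.0571594108333, 'hand_eye': array([[ 9.99999894e-01,  2.43201784e-04, -3.91697489e-04,
         6.12870795e-04],
       [-1.11290917e-04,  9.51767527e-01,  3.06820080e-01,
        -7.93072474e-02],
       [ 4.47424141e-04, -3.06820003e-01,  9.51767453e-01,
        -1.24948180e-01],
       [ 0.00000000e+00,  0.00000000e+00,  0.00000000e+00,
         1.00000000e+00]])}
```

View pics/top0.png

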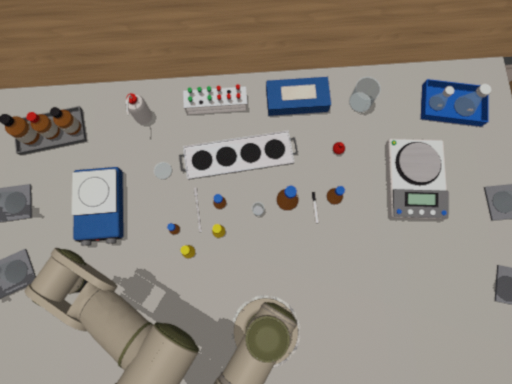

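View pics/scene0.png

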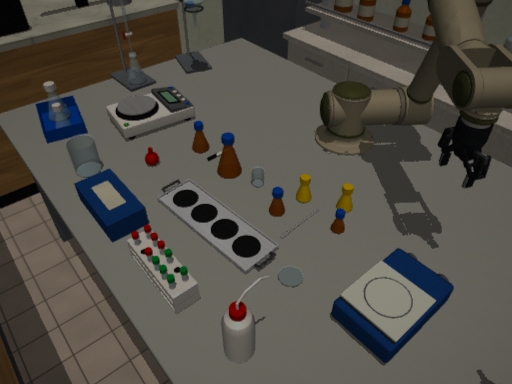

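The balance is on the right (-y) in the top view. There are four blue-capped amber flasks at top pixels: 25 (172,228), 50 (218,200), 250 (289,195) and 100 (337,193). The yellow decoys are at (217,230) and (186,251), and the beaker is at (258,210). The pads are at (202,160) to (275,149). Next I measure them and view a crop to confirm.

```bash
cat > meas.py <<'E'
from h import *
H=dict(f25=.076,f50=.090,f100=.112,f250=.150)
def blobs(im,lo,hi,amin):
    hsv=cv2.cvtColor(im,cv2.COLOR_RGB2HSV); m=cv2.inRange(hsv,lo,hi)
    n,l,s,c=cv2.connectedComponentsWithStats(m); return [(c[i],s[i],l==i) for i in range(1,n) if s[i,4]>=amin]
if __name__=="__main__":
  for n in("top","scene"):
    z=np.load(n+"0.npz"); im,d=z["im"],z["d"]; c=cam(n); P=pts(c,d)
    print(n)
    for ce,s,m in blobs(im,(105,150,60),(130,255,255),15):
        if s[4]>600: continue
        q=P[m]; zt=np.percentile(q[:,2],95); top=q[q[:,2]>zt-.006]
        print(" blue",ce.round(1),s,"ztop %.3f"%zt,"topc",((top.min(0)+top.max(0))/2).round(4),"ray",ray(c,*ce,zt).round(4))
    for ce,s,m in blobs(im,(0,0,0),(179,255,45),80):
        if .5<s[2]/s[3]<2 and s[4]<900 and s[4]>150: print(" black",ce.round(1),s,ray(c,*ce,.015).round(4),"z",np.median(P[m][:,2]).round(3))
  im=np.load("top0.npz")["im"][120:270,150:370]; cv2.imwrite("pics/crop.png",cv2.resize(im,None,fx=3.6,fy=3.6,interpolation=3)[...,::-1])
E
python3 meas.py
```

```text
top
 blue [290.1 191.6] [285 186  11  12 100] ztop 0.153 topc [ 0.4611 -0.1159  0.1514] ray [ 0.4582 -0.1158  0.1532]
 blue [339.5 190.4] [336 187   8   8  53] ztop 0.115 topc [ 0.3197 -0.1388  0.8032] ray [ 0.4588 -0.2928  0.1153]
 blue [217.6 198.4] [214 195   8   8  50] ztop 0.094 topc [0.465  0.1346 0.0921] ray [0.4647 0.1356 0.0937]
 blue [170.8 226.6] [168 224   7   6  35] ztop 0.079 topc [0.3788 0.3063 0.0779] ray [0.3782 0.3064 0.0792]
 black [274.3 148.7] [266 140  18  18 252] [ 0.6604 -0.0856  0.015 ] z 0.014
 black [250.3 152.3] [242 144  18  18 254] [0.6524 0.0074 0.015 ] z 0.014
 black [225.9 156. ] [217 148  19  17 253] [0.6442 0.1013 0.015 ] z 0.014
 black [201.5 159.7] [193 151  18  18 257] [0.636 0.195 0.015] z 0.014
scene
 blue [197.7 124.9] [194 121   9   9  59] ztop 0.112 topc [ 0.4675 -0.2944  0.1094] ray [ 0.4756 -0.2822  0.1115]
 blue [227.2 137.8] [222 133  12  12 107] ztop 0.151 topc [ 0.4663 -0.1155  0.1482] ray [ 0.4758 -0.104   0.1507]
 blue [277.4 191.7] [272 187  11  11  87] ztop 0.091 topc [0.7864 0.4675 0.4989] ray [0.4793 0.1454 0.0911]
 blue [340.1 2
[... 222 characters left out ...]
0.0437  0.015 ] z 0.524
 black [196.1  65.2] [175  53  36  20 195] [ 0.1025 -0.8733  0.015 ] z 0.009
 black [167.6  99.5] [152  89  36  23 201] [ 0.3867 -0.6658  0.015 ] z 0.072
 black [118.4 221.6] [ 76 187  73  54 868] [ 0.8781 -0.12    0.015 ] z 0.036
 black [185. 198.] [173 190  25  17 332] [ 0.6675 -0.0816  0.015 ] z 0.013
 black [203.7 212.6] [191 204  26  18 368] [0.6592 0.0116 0.015 ] z 0.013
 black [224.  228.6] [211 219  27  20 421] [0.6507 0.1051 0.015 ] z 0.014
 black [245.9 245.9] [232 236  29  21 472] [0.6427 0.1984 0.015 ] z 0.014
 black [367.5 320.3] [340 297  55  47 154] [0.5636 0.5666 0.015 ] z 0.074
 black [ 16.4 352.9] [  0 306  62  78 546] [1.2386 0.1154 0.015 ] z -0.745
```

View pics/crop.png

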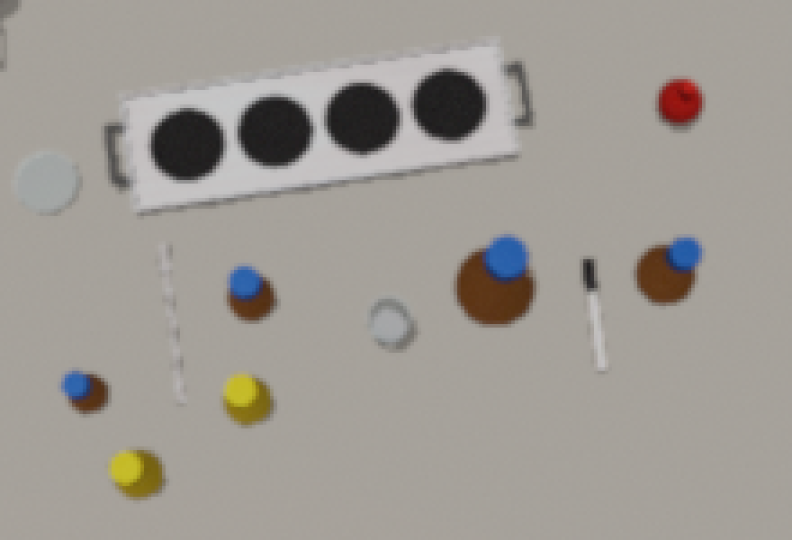

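The crop confirms the picks: four blue-capped amber flasks in clearly different sizes, with two yellow-capped decoys. Heights and pad spacing (94 mm) match. The top and scene cameras differ by about 5 mm, so I'll refine with the wrist camera above each target. First I move above flask_25.

Request:
drive_tool(motion=[-1.2,2.3,0.5,6.2,1,-2.9,5.8,1.2,15.5,1,-4.7,9.3,2,25,1,-6.4,12.8,2.8,34,1,-8.2,16.3,3.5,43,1,-10,19.8,4.2,52,1,-11.2,22.3,4.6,60,1,-11.7,23.2,4.8,62,1,-11.7,23.2,4.8,62,1,-11.7,23.2,4.8,62,1], force=30)

```text
t: 1.35
position: [0.3808, 0.3097, 0.2]
tcp_rot: [0.0, 0.999, 0.047, -0.0]
wrist_force: [0.7, 0.1, 0.3]
width: 0.0854
```

```bash
cat > w.py <<'E'
# wrist look: blue cap tops (height zc) and black pads; prints offsets in tool axes (cm)
from meas import *
import sys
zc=float(sys.argv[1]); tag=sys.argv[2]
o=monitor.get_obs(); im,d=optics.read_camera("wrist"); c=cam("wrist",o); P=pts(c,d)
cv2.imwrite(f"pics/{tag}.png",im[...,::-1])
p=np.array(o["position"]); Rt=rot(o["tcp_rot"])
print("t",round(o["t"],2),"tcp",p.round(4),"xang",np.degrees(np.arctan2(Rt[1,0],Rt[0,0])).round(2),"tilt",Rt[:,2].round(4),"w",round(o["width"],4),"F",o["wrist_force"].round(2))
for ce,s,m in blobs(im,(100,120,40),(130,255,255),150):
    q=P[m]; zt=np.percentile(q[:,2],90); sel=m&(abs(P[...,2]-zt)<.004)
    (u,v),r=cv2.minEnclosingCircle(np.argwhere(sel)[:,::-1].astype(np.float32))
    x=ray(c,u,v,zc); dd=2*r*np.linalg.norm(x-c[4])/c[0]
    print("blue px",(round(u),round(v)),s,"ztop %.3f"%zt,"diam %.4f"%dd,"xy",x.round(4),"off cm",(100*Rt.T@(x-p)).round(2))
for ce,s,m in blobs(im,(0,0,0),(179,255,50),1500):
    z=np.median(P[m][:,2])
    if abs(z-.015)>.012: continue
    ct=max(cv2.findContours(m.astype(np.uint8),cv2.RETR_EXTERNAL,cv2.CHAIN_APPROX_NONE)[0],key=len); e=cv2.fitEllipse(ct)
    x=ray(c,*e[0],.015); print("black",np.round(e[0]),s,"z %.3f"%z,"axes mm",(np.array(e[1])*np.linalg.norm(x-c[4])/c[0]*1e3).round(1),"xy",x.round(4),"off cm",(100*Rt.T@(x-p)).round(2))
E
python3 w.py .076 w1
```

```text
t 1.35 tcp [0.3808 0.3097 0.2   ] xang 5.35 tilt [-8.e-04 -9.e-04 -1.e+00] w 0.0854 F [0.67 0.07 0.31]
blue px (262, 188) [246 168  32  35 860] ztop 0.076 diam 0.0251 xy [0.382  0.3119 0.076 ] off cm [ 0.14 -0.22 12.4 ]
blue px (337, 361) [317 344  34  26 565] ztop 0.090 diam 0.0276 xy [0.4734 0.1394 0.076 ] off cm [ 7.64 17.81 12.41]
```

View pics/w1.png

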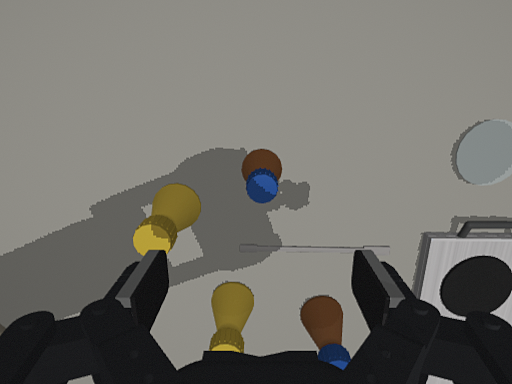

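The cap at (262,188) measures 25 mm in diameter with its top at 76 mm, so it is flask_25. The yellow decoy at (155,235) is clear of the fingers. Descending and gripping.

Request:
drive_tool(motion=[0.1,-0.2,1.5,0,0.7,0.1,-0.2,4,0,0.7,0.1,-0.2,7,0,0.7,0.1,-0.2,10,0,0.7,0.1,-0.2,12,0,0.7,0.1,-0.2,13.3,0,0.7,0.1,-0.2,13.7,0,0.7,0.1,-0.2,13.7,0,0.6,0.1,-0.2,13.7,0,0.5,0.1,-0.2,13.7,0,0.4], force=30)

```text
t: 2.65
position: [0.3818, 0.3118, 0.0635]
tcp_rot: [0.0, 0.999, 0.047, 0.0]
wrist_force: [0.1, 0.1, -0.3]
width: 0.0343
```

Request:
drive_tool(motion=[0,0,0,0,0.35,0,0,0,0,0.3,0,0,0,0,0.25,0,0,0,0,0.2,0,0,0,0,0.15,0,0,0,0,0.1,0,0,0,0,0.1,0,0,0,0,0.1,0,0,-0.5,0,0.1,0,0,-1.5,0,0.1], force=30)

```text
t: 3.9
position: [0.3814, 0.3117, 0.0786]
tcp_rot: [0.0, 0.999, 0.047, -0.001]
wrist_force: [0.5, 0.5, 0.4]
width: 0.0251
```

Request:
drive_tool(motion=[0,0,-1,0,0.1,0,0,-3,0,0.1,0,0,-5.5,0,0.1,0,0,-8,0,0.1,0.3,0.6,-10,0,0.1,1.3,2.2,-11.5,0,0.1,2.8,4.8,-12.5,0,0.1,4.5,7.8,-13.3,0,0.1,6.5,11.2,-14,0,0.1,8.5,14.7,-14,0,0.1])

```text
t: 5.15
position: [0.4805, 0.1724, 0.2198]
tcp_rot: [0.0, 0.999, 0.047, 0.0]
wrist_force: [0.2, 0.4, -1.1]
width: 0.0251
```

```bash
cat > go.py <<'E'
import sys
from h import *
x,y,z=map(float,sys.argv[1:4]); o=monitor.get_obs(); Rt=rot(o["tcp_rot"]); print(o["t"],np.round(o["position"],4),o["width"],"off cm",(100*Rt.T@(np.array([x,y,z])-o["position"])).round(2),"xang",np.degrees(np.arctan2(Rt[1,0],Rt[0,0])).round(2))
E
python3 go.py .664 -.084 .22
```

```text
5.15 [0.4805 0.1724 0.2198] 0.02512701070785674 off cm [1.587e+01 2.724e+01 1.000e-02] xang 5.36
```

Request:
drive_tool(motion=[2,3.4,0,0,0.1,4,6.9,0,0,0.1,6.2,10.7,0,0,0.1,8.6,14.7,0,0,0.1,10.9,18.7,0,0,0.1,13,22.3,0,0,0.1,14.7,25.2,0,0,0.1,15.6,26.7,0,0,0.1,15.9,27.2,0,0,0.1,15.9,27.2,0,0,0.1])

```text
t: 6.4
position: [0.664, -0.0832, 0.2203]
tcp_rot: [0.0, 0.999, 0.047, 0.0]
wrist_force: [0.1, 0.7, -0.6]
width: 0.0246
```

```bash
python3 w.py .076 w2
```

```text
t 6.4 tcp [ 0.664  -0.0832  0.2203] xang 5.37 tilt [ 3.e-04 -6.e-04 -1.e+00] w 0.0246 F [ 0.14  0.67 -0.57]
blue px (456, 265) [  362   165   150   192 15553] ztop 0.070 diam 0.2161 xy [ 0.8595 -0.1477  0.076 ] off cm [18.86  8.23 14.44]
blue px (0, 231) [  0 199  19  49 666] ztop 0.140 diam 0.0384 xy [ 0.4292 -0.1519  0.076 ] off cm [-24.02   4.62  14.42]
blue px (259, 286) [ 230  242   61   74 3656] ztop 0.232 diam 0.0643 xy [ 0.6733 -0.1887  0.076 ] off cm [-0.06 10.57 14.43]
black [261.  72.] [ 220   29   82   87 5589] z 0.014 axes mm [84.  89.4] xy [0.6557 0.0107 0.015 ] off cm [ 0.05 -9.45 20.52]
black [260. 164.] [ 223  129   75   69 4019] z 0.015 axes mm [70.9 80.9] xy [ 0.6636 -0.0798  0.015 ] off cm [-1.000e-02 -3.600e-01  2.053e+01]
```

View pics/w2.png

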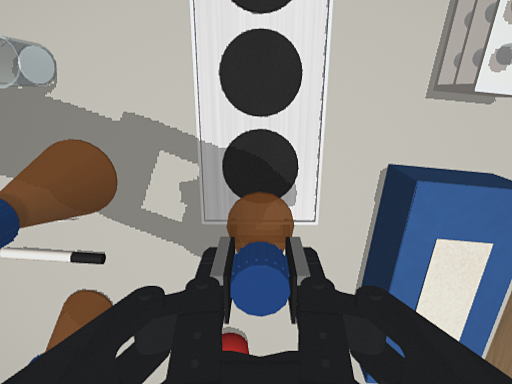

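The near pad is visible at (260,164) and its neighbour at (261,72). With 94 mm spacing this puts the end pad at (0.664,-0.083), and I am already centred over it. Lowering.

Request:
drive_tool(motion=[0,0,1,0,0.1,0,0,3,0,0.1,0,0,5.5,0,0.1,0,0,8,0,0.1,0,0,10.2,0,0.1,0,0,12,0,0.1,0,0,13,0,0.1,0,0,13.6,0,0.1,0,0,13.9,0,0.1,0,0,13.9,0,0.1])

```text
t: 7.7
position: [0.664, -0.083, 0.0816]
tcp_rot: [0.0, 0.999, 0.047, 0.0]
wrist_force: [-0.1, -0.2, -0.0]
width: 0.025
```

Request:
drive_tool(motion=[0,0,0.1,0,0.1,0,0,0.15,0,0.1,0,0,0.2,0,0.1,0,0,0.25,0,0.1,0,0,0.25,0,0.15,0,0,0.25,0,0.3,0,0,0.25,0,0.4,0,0,0.25,0,0.5,0,0,0.25,0,0.6,0,0,0.25,0,0.6])

```text
t: 8.95
position: [0.664, -0.083, 0.0791]
tcp_rot: [0.0, 0.999, 0.047, 0.0]
wrist_force: [-0.2, -0.1, -0.7]
width: 0.0512
```

Request:
drive_tool(motion=[0,0,-1,0,0.7,0,0,-3,0,0.7,0,0,-6,0,0.8,0,0,-9,0,0.8,-1,-1,-12,0,0.8,-3.5,-4.5,-13,0,0.8,-7,-9,-13,0,0.8,-11,-14,-13,0,0.8,-14,-19,-13,0,0.8,-16,-22,-13,0,0.8])

```text
t: 10.2
position: [0.4822, 0.1229, 0.2099]
tcp_rot: [0.0, 0.999, 0.048, 0.001]
wrist_force: [0.4, 0.7, 0.1]
width: 0.0679
```

```bash
python3 w.py .090 w3;
```

```text
t 10.2 tcp [0.4822 0.1229 0.2099] xang 5.47 tilt [ 1.9e-03 -5.0e-04 -1.0e+00] w 0.0679 F [0.42 0.66 0.1 ]
blue px (247, 170) [ 227  147   39   40 1203] ztop 0.090 diam 0.0307 xy [0.4702 0.1393 0.09  ] off cm [-1.06 -1.76 11.99]
blue px (508, 346) [494 335  18  17 152] ztop 0.021 diam 0.0112 xy [ 0.7343 -0.0105  0.09  ] off cm [23.79 15.68 12.04]
blue px (412, 382) [397 372  26  12 235] ztop 0.081 diam 0.0266 xy [ 0.6531 -0.0635  0.09  ] off cm [15.21 20.17 12.03]
black [425. 107.] [ 384   67   82   81 5149] z 0.015 axes mm [81.6 99.6] xy [0.6362 0.1996 0.015 ] off cm [16.02 -6.19 19.51]
black [410. 198.] [ 373  164   75   69 3956] z 0.015 axes mm [74.5 91.2] xy [0.6444 0.1069 0.015 ] off cm [15.95  3.13 19.52]
```

View pics/w3.png

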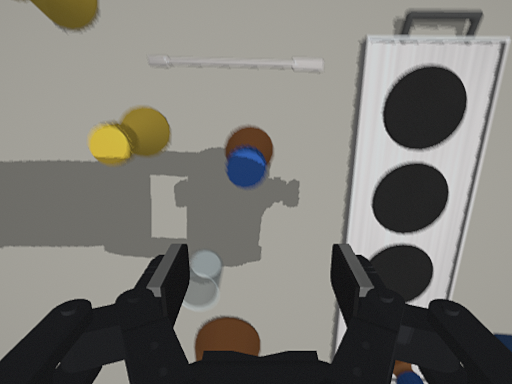

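The amber, blue-capped flask_50 is at (247,170), diameter 31 mm, top 90 mm. The yellow decoy at (110,143) is clear of the fingers.

Request:
drive_tool(motion=[-0.6,-1,0.5,0,0.75,-1.1,-1.7,2,0,0.75,-1.1,-1.8,4.5,0,0.75,-1.1,-1.8,7,0,0.75,-1.1,-1.8,9.5,0,0.75,-1.1,-1.8,11.5,0,0.75,-1.1,-1.8,12.7,0,0.75,-1.1,-1.8,13.2,0,0.75,-1.1,-1.8,13.3,0,0.65,-1.1,-1.8,13.3,0,0.55])

```text
t: 11.5
position: [0.4677, 0.142, 0.0774]
tcp_rot: [-0.0, 0.999, 0.049, 0.001]
wrist_force: [0.4, 0.4, -0.3]
width: 0.0466
```

Request:
drive_tool(motion=[0,0,0,0,0.45,0,0,0,0,0.4,0,0,0,0,0.35,0,0,0,0,0.3,0,0,0,0,0.2,0,0,0,0,0.15,0,0,0,0,0.15,0,0,0,0,0.15,0,0,-0.5,0,0.15,0,0,-1.5,0,0.15])

```text
t: 12.75
position: [0.4673, 0.1419, 0.0925]
tcp_rot: [-0.0, 0.999, 0.049, -0.0]
wrist_force: [0.4, -0.7, 0.1]
width: 0.0315
```

```bash
python3 go.py .6557 .0105 .2
```

```text
12.75 [0.4673 0.1419 0.0925] 0.0314928916807708 off cm [ 17.47  14.9  -10.76] xang 5.57
```

Request:
drive_tool(motion=[0,0,-1,0,0.15,0,0,-3,0,0.15,0.3,0.3,-5.5,0,0.15,1.5,1.3,-8,0,0.15,4,3.5,-9.5,0,0.15,7.3,6.2,-10.5,0,0.15,10.8,9.1,-10.8,0,0.15,14,11.8,-10.8,0,0.15,16.2,13.7,-10.8,0,0.15,17.2,14.4,-10.8,0,0.15])

```text
t: 14.0
position: [0.6531, 0.0143, 0.2004]
tcp_rot: [-0.0, 0.999, 0.048, -0.0]
wrist_force: [-0.9, -0.2, -0.4]
width: 0.031
```

Request:
drive_tool(motion=[0.3,0.2,0,0,0.15,0.3,0.2,0,0,0.15,0.3,0.2,0,0,0.15,0.3,0.2,0,0,0.15,0.3,0.2,0,0,0.15,0.3,0.2,0,0,0.15,0.3,0.2,0,0,0.15,0.3,0.2,0,0,0.15,0.3,0.2,0,0,0.15,0.3,0.2,0,0,0.15])

```text
t: 15.25
position: [0.6562, 0.0126, 0.2004]
tcp_rot: [-0.0, 0.999, 0.048, -0.0]
wrist_force: [0.2, 0.2, -0.4]
width: 0.0312
```

```bash
python3 w.py .090 w4;python3 go.py .6557 .0132 .0926
```

```text
t 15.25 tcp [0.6562 0.0126 0.2004] xang 5.51 tilt [-5.e-04  5.e-04 -1.e+00] w 0.0312 F [ 0.23  0.24 -0.43]
blue px (259, 294) [ 223  242   75   86 5187] ztop 0.213 diam 0.0687 xy [ 0.6643 -0.0773  0.09  ] off cm [-0.06  9.04 11.03]
blue px (457, 325) [ 376  252  136  118 8948] ztop 0.070 diam 0.1409 xy [ 0.8441 -0.0927  0.09  ] off cm [17.69 12.3  11.02]
blue px (0, 366) [   0  323   27   60 1108] ztop 0.147 diam 0.0436 xy [ 0.4288 -0.1793  0.09  ] off cm [-24.47  16.93  11.04]
blue px (376, 380) [356 355  29  29 401] ztop 0.059 diam 0.0075 xy [ 0.7854 -0.1629  0.09  ] off cm [11.18 18.72 11.02]
black [260.  74.] [ 217   28   87   93 6300] z 0.014 axes mm [83.8 89.3] xy [0.6474 0.1045 0.015 ] off cm [ 1.000e-02 -9.220e+00  1.854e+01]
black [259. 166.] [ 220  135   80   64 3575] z 0.015 axes mm [61.5 83.2] xy [0.6545 0.0183 0.015 ] off cm [-0.11 -0.57 18.54]
15.3 [0.6562 0.0126 0.2003] 0.031103328849885814 off cm [-0.04 -0.05 10.77] xang 5.5
```

View pics/w4.png

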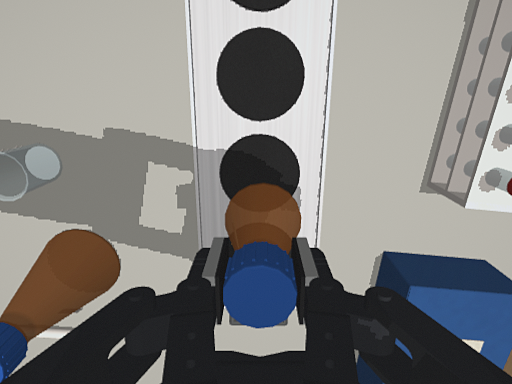

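The pads agree with the earlier fix: the next pad is at (260,74), giving (0.6474,0.1045). The flask is held upright over its pad. Lowering.

Request:
drive_tool(motion=[0,0.1,0.8,0,0.15,0,0.1,2.5,0,0.15,0,0.1,4.5,0,0.15,0,0.1,6.5,0,0.15,0,0.1,8.3,0,0.15,0,0.1,9.5,0,0.15,0,0.1,10.1,0,0.15,0,0.1,10.4,0,0.15,0,0.1,10.5,0,0.15,0,0.1,10.5,0,0.15])

```text
t: 16.55
position: [0.6564, 0.0117, 0.0957]
tcp_rot: [-0.0, 0.999, 0.048, 0.0]
wrist_force: [0.2, 0.0, -0.6]
width: 0.0312
```

Request:
drive_tool(motion=[0,0,0.1,0,0.15,0,0,0.15,0,0.15,0,0,0.2,0,0.15,0,0,0.25,0,0.15,0,0,0.25,0,0.2,0,0,0.25,0,0.35,0,0,0.25,0,0.45,0,0,0.25,0,0.55,0,0,0.25,0,0.65,0,0,0.25,0,0.65])

```text
t: 17.8
position: [0.6564, 0.0117, 0.0932]
tcp_rot: [-0.0, 0.999, 0.048, 0.0]
wrist_force: [-0.0, -0.1, 0.8]
width: 0.0551
```

```bash
python3 go.py .463 -.286 .28
```

```text
17.8 [0.6564 0.0117 0.0932] 0.055134720150080654 off cm [-22.11  27.77 -18.69] xang 5.51
```

Request:
drive_tool(motion=[0,0,-1,0,0.7,0,0,-3,0,0.8,0,0,-6,0,0.8,0,0,-10,0,0.8,-0.5,0.7,-13.5,0,0.8,-2.5,3,-15,0,0.8,-6,7.5,-15,0,0.8,-10,12.5,-15,0,0.8,-14,17.5,-15,0,0.8,-17.5,22,-15,0,0.8])

```text
t: 19.05
position: [0.502, -0.2256, 0.2441]
tcp_rot: [0.0, 0.999, 0.048, 0.001]
wrist_force: [0.9, -1.0, -0.0]
width: 0.0684
```

Request:
drive_tool(motion=[-3,3.8,0,0,0.8,-4.4,5.5,0,0,0.8,-4.6,5.8,0,0,0.8,-4.6,5.8,0,0,0.8,-4.6,5.8,0,0,0.8,-4.6,5.8,0,0,0.8,-4.6,5.8,0,0,0.8,-4.6,5.8,0,0,0.8,-4.6,5.8,0,0,0.8,-4.6,5.8,0,0,0.8])

```text
t: 20.3
position: [0.4618, -0.2878, 0.2441]
tcp_rot: [0.0, 0.999, 0.048, 0.001]
wrist_force: [0.7, -0.2, -0.1]
width: 0.0684
```

```bash
python3 w.py .112 w5
```

```text
t 20.3 tcp [ 0.4618 -0.2878  0.2441] xang 5.51 tilt [ 1.2e-03 -4.0e-04 -1.0e+00] w 0.0684 F [ 0.72 -0.18 -0.08]
blue px (262, 194) [ 244  171   38   41 1181] ztop 0.112 diam 0.0312 xy [ 0.4643 -0.2935  0.112 ] off cm [ 0.18  0.59 13.21]
```

View pics/w5.png

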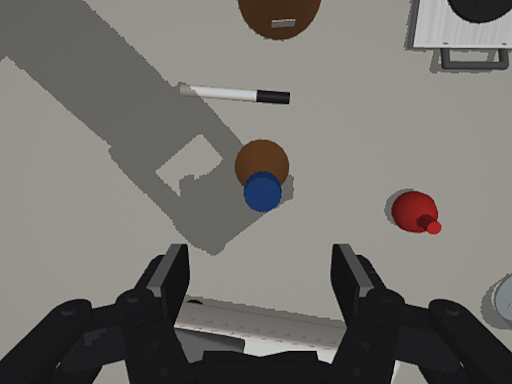

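flask_100 is at (262,194), cap 31 mm, top 112 mm.

Request:
drive_tool(motion=[0.2,0.4,1.2,0,0.75,0.2,0.6,3.2,0,0.75,0.2,0.6,5.7,0,0.75,0.2,0.6,8.2,0,0.75,0.2,0.6,10.7,0,0.75,0.2,0.6,12.7,0,0.75,0.2,0.6,13.9,0,0.75,0.2,0.6,14.5,0,0.75,0.2,0.6,14.6,0,0.65,0.2,0.6,14.6,0,0.55])

```text
t: 21.6
position: [0.4647, -0.2938, 0.0986]
tcp_rot: [0.001, 0.999, 0.048, 0.001]
wrist_force: [0.5, 0.1, 1.0]
width: 0.0472
```

Request:
drive_tool(motion=[0,0,0,0,0.45,0,0,0,0,0.4,0,0,0,0,0.35,0,0,0,0,0.3,0,0,0,0,0.2,0,0,0,0,0.15,0,0,0,0,0.15,0,0,0,0,0.15,0,0,-0.5,0,0.15,0,0,-1.5,0,0.15], force=35)

```text
t: 22.85
position: [0.4646, -0.2936, 0.1136]
tcp_rot: [0.0, 0.999, 0.048, 0.001]
wrist_force: [0.1, -0.7, -0.8]
width: 0.0312
```

```bash
python3 go.py .6475 .1045 .25
```

```text
22.85 [ 0.4646 -0.2936  0.1136] 0.031235078181113148 off cm [ 22.05 -37.87 -13.63] xang 5.51
```

Request:
drive_tool(motion=[0,0,-1,0,0.15,0,0,-3,0,0.15,0,0,-5.5,0,0.15,0.2,-0.3,-8.2,0,0.15,1,-1.3,-10.8,0,0.15,2.7,-3.8,-12.5,0,0.15,4.8,-7,-13.4,0,0.15,7,-10.8,-13.6,0,0.15,9.4,-15,-13.6,0,0.15,12,-19.5,-13.6,0,0.15])

```text
t: 24.1
position: [0.5655, -0.0866, 0.2504]
tcp_rot: [0.0, 0.999, 0.048, 0.001]
wrist_force: [0.8, -0.3, -1.1]
width: 0.0308
```

```bash
python3 go.py .6475 .1045 .25
```

```text
24.1 [ 0.5655 -0.0866  0.2504] 0.030787292996195915 off cm [  9.99 -18.24   0.04] xang 5.47
```

Request:
drive_tool(motion=[2.1,-3.8,0,0,0.15,4.2,-7.7,0,0,0.15,6.2,-11.4,0,0,0.15,8,-14.6,0,0,0.15,9.2,-16.8,0,0,0.15,9.8,-17.9,0,0,0.15,10,-18.2,0,0,0.15,10,-18.2,0,0,0.15,10,-18.2,0,0,0.15,10,-18.2,0,0,0.15])

```text
t: 25.35
position: [0.6476, 0.1035, 0.2506]
tcp_rot: [0.0, 0.999, 0.047, 0.001]
wrist_force: [-0.6, -0.1, -1.5]
width: 0.0308
```

```bash
python3 w.py .112 w6; python3 go.py .6475 .1045 .114
```

```text
t 25.35 tcp [0.6476 0.1035 0.2506] xang 5.43 tilt [ 1.8e-03 -6.0e-04 -1.0e+00] w 0.0308 F [-0.59 -0.13 -1.47]
blue px (260, 286) [ 223  234   75  117 5927] ztop 0.263 diam 0.0764 xy [0.6573 0.0018 0.112 ] off cm [-0.03 10.21 13.87]
blue px (462, 337) [ 402  296   75   53 1342] ztop 0.069 diam 0.0366 xy [ 0.8691 -0.0388  0.112 ] off cm [20.68 16.25 13.91]
blue px (374, 377) [354 350  31  34 451] ztop 0.070 diam 0.0294 xy [ 0.7895 -0.0993  0.112 ] off cm [12.18 21.52 13.9 ]
black [260.  73.] [ 223   34   75   80 4685] z 0.014 axes mm [83.9 89.2] xy [0.6392 0.1979 0.015 ] off cm [ 2.000e-02 -9.490e+00  2.355e+01]
black [259. 150.] [ 225  126   70   48 2217] z 0.015 axes mm [54.6 84. ] xy [0.6463 0.1154 0.015 ] off cm [-0.06 -1.22 23.56]
25.4 [0.6476 0.1036 0.2506] 0.03068442616100235 off cm [-0.03 -0.1  13.66] xang 5.44
```

View pics/w6.png

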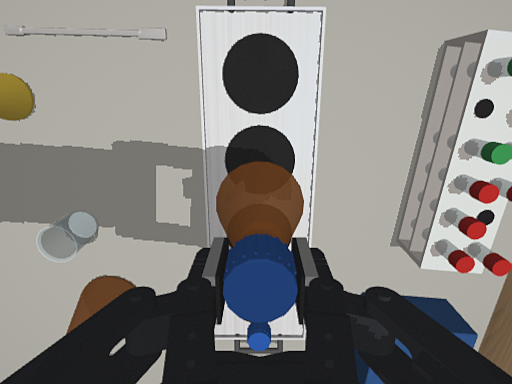

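Last pad is at (260,73), giving (0.6392,0.198), as predicted. flask_100 is centred over pad 3, so I lower it.

Request:
drive_tool(motion=[0,-0.1,1,0,0.15,0,-0.1,3,0,0.15,0,-0.1,5.4,0,0.15,0,-0.1,7.8,0,0.15,0,-0.1,10,0,0.15,0,-0.1,11.7,0,0.15,0,-0.1,12.7,0,0.15,0,-0.1,13.2,0,0.15,0,-0.1,13.4,0,0.15,0,-0.1,13.4,0,0.15])

```text
t: 26.65
position: [0.6479, 0.1046, 0.117]
tcp_rot: [0.0, 0.999, 0.047, 0.001]
wrist_force: [0.4, -0.1, -0.9]
width: 0.031
```

Request:
drive_tool(motion=[0,0,0.1,0,0.15,0,0,0.15,0,0.15,0,0,0.2,0,0.15,0,0,0.25,0,0.15,0,0,0.25,0,0.2,0,0,0.25,0,0.35,0,0,0.25,0,0.45,0,0,0.25,0,0.55,0,0,0.25,0,0.65,0,0,0.25,0,0.65])

```text
t: 27.9
position: [0.6479, 0.1045, 0.1145]
tcp_rot: [0.0, 0.999, 0.047, 0.001]
wrist_force: [1.0, 0.2, 0.4]
width: 0.0554
```

```bash
python3 go.py .464 -.11 .28
```

```text
27.9 [0.6479 0.1045 0.1145] 0.05542647578196778 off cm [-20.3   19.63 -16.58] xang 5.44
```

Request:
drive_tool(motion=[0,0,-1,0,0.7,0,0,-3,0,0.8,0,0,-6,0,0.9,0,0,-10,0,0.9,-0.5,0.5,-13.5,0,0.9,-2.5,2.3,-16,0,0.9,-6,5.8,-16.5,0,0.9,-10,9.7,-16.5,0,0.9,-14,13.5,-16.5,0,0.9,-17.5,17,-16.5,0,0.9])

```text
t: 29.15
position: [0.488, -0.0823, 0.2801]
tcp_rot: [0.001, 0.999, 0.047, 0.002]
wrist_force: [2.0, -1.4, -0.2]
width: 0.0772
```

Request:
drive_tool(motion=[-1.8,1.7,0,0,0.9,-2.6,2.5,0,0,0.9,-2.8,2.6,0,0,0.9,-2.8,2.6,0,0,0.9,-2.8,2.6,0,0,0.9,-2.8,2.6,0,0,0.9,-2.8,2.6,0,0,0.9,-2.8,2.6,0,0,0.9,-2.8,2.6,0,0,0.9,-2.8,2.6,0,0,0.9])

```text
t: 30.4
position: [0.4626, -0.1108, 0.2801]
tcp_rot: [0.001, 0.999, 0.047, 0.002]
wrist_force: [-0.5, -0.4, -0.7]
width: 0.0772
```

```bash
python3 w.py .150 w7
```

```text
t 30.4 tcp [ 0.4626 -0.1108  0.2801] xang 5.43 tilt [ 0.004  -0.0013 -1.    ] w 0.0772 F [-0.53 -0.39 -0.7 ]
blue px (492, 64) [ 462   45   50   39 1510] ztop 0.105 diam 0.0411 xy [0.6263 0.0015 0.15  ] off cm [17.31 -9.65 13.06]
blue px (458, 162) [437 147  36  28 763] ztop 0.091 diam 0.0269 xy [ 0.6227 -0.0739  0.15  ] off cm [16.23 -2.18 13.07]
blue px (261, 193) [ 238  164   48   51 1911] ztop 0.150 diam 0.0397 xy [ 0.4643 -0.1152  0.15  ] off cm [ 0.08  0.43 13.01]
blue px (506, 310) [ 474  196   38  141 2750] ztop 0.056 diam 0.0510 xy [ 0.71   -0.2109  0.15  ] off cm [23.64 12.28 13.12]
black [436.  67.] [ 400   30   70   75 2122] z 0.015 axes mm [ 86.6 101.2] xy [0.6546 0.0102 0.015 ] off cm [ 20.16 -10.27  26.57]
black [422. 148.] [ 390  116   65   65 2048] z 0.015 axes mm [77.3 91.3] xy [ 0.6615 -0.0825  0.015 ] off cm [19.96 -0.98 26.59]
```

View pics/w7.png

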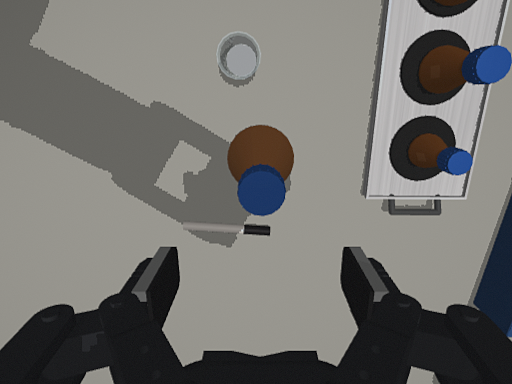

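flask_250 is at (261,193), cap 40 mm, top 150 mm. flask_25 and flask_50 stand upright on their pads. Gripping the last one.

Request:
drive_tool(motion=[0,0.3,1.2,0,0.9,0,0.4,3.2,0,0.9,0,0.4,5.7,0,0.9,0,0.4,8.2,0,0.9,0,0.4,10.7,0,0.9,0,0.4,12.6,0,0.9,0,0.4,13.8,0,0.9,0,0.4,14.4,0,0.9,0,0.4,14.5,0,0.8,0,0.4,14.5,0,0.7])

```text
t: 31.7
position: [0.4638, -0.1151, 0.1355]
tcp_rot: [0.001, 0.999, 0.047, 0.002]
wrist_force: [-1.3, -0.3, 0.5]
width: 0.0602
```

Request:
drive_tool(motion=[0,0,0,0,0.6,0,0,0,0,0.52,0,0,0,0,0.46,0,0,0,0,0.4,0,0,0,0,0.3,0,0,0,0,0.2,0,0,0,0,0.2,0,0,0,0,0.2,0,0,-0.5,0,0.2,0,0,-1.5,0,0.2], force=40)

```text
t: 32.95
position: [0.4633, -0.1149, 0.1505]
tcp_rot: [0.001, 0.999, 0.047, 0.002]
wrist_force: [0.3, -0.5, -1.6]
width: 0.04
```

```bash
python3 go.py .6392 .198 .28
```

```text
32.95 [ 0.4633 -0.1149  0.1505] 0.0400081098738424 off cm [ 20.51 -29.47 -12.92] xang 5.43
```

Request:
drive_tool(motion=[0,0,-1,0,0.2,0,0,-3,0,0.2,0,0,-5.5,0,0.2,0.2,-0.3,-8,0,0.2,1,-1.4,-10.3,0,0.2,2.5,-3.6,-12,0,0.2,4.6,-6.6,-12.8,0,0.2,6.9,-9.9,-12.9,0,0.2,9.3,-13.4,-12.9,0,0.2,11.7,-16.8,-12.9,0,0.2])

```text
t: 34.2
position: [0.5638, 0.0648, 0.2803]
tcp_rot: [0.001, 0.999, 0.047, 0.002]
wrist_force: [0.3, 0.0, -0.7]
width: 0.0399
```

```bash
python3 go.py .6392 .198 .28
```

```text
34.2 [0.5638 0.0648 0.2803] 0.039930986773692057 off cm [  8.77 -12.54   0.04] xang 5.44
```

Request:
drive_tool(motion=[1.8,-2.6,0,0,0.2,3.6,-5.2,0,0,0.2,5.3,-7.7,0,0,0.2,6.9,-9.8,0,0,0.2,8,-11.4,0,0,0.2,8.6,-12.2,0,0,0.2,8.8,-12.5,0,0,0.2,8.8,-12.5,0,0,0.2,8.8,-12.5,0,0,0.2,8.8,-12.5,0,0,0.2])

```text
t: 35.45
position: [0.6395, 0.1972, 0.2806]
tcp_rot: [0.001, 0.999, 0.047, 0.002]
wrist_force: [0.1, -0.1, -0.8]
width: 0.0402
```

```bash
python3 w.py .15 w8; python3 go.py .6392 .198 .151
```

```text
t 35.45 tcp [0.6395 0.1972 0.2806] xang 5.41 tilt [ 0.0037 -0.001  -1.    ] w 0.0402 F [ 0.08 -0.05 -0.79]
blue px (260, 290) [ 211  225   99  119 8649] ztop 0.295 diam 0.0968 xy [0.6491 0.0974 0.15  ] off cm [-0.03 10.01 13.08]
blue px (378, 375) [362 350  33  34 606] ztop 0.071 diam 0.0418 xy [0.7808 0.0054 0.15  ] off cm [12.21 20.42 13.13]
35.5 [0.6395 0.1973 0.2806] 0.04003354402696422 off cm [-0.07 -0.09 12.96] xang 5.42
```

Request:
drive_tool(motion=[-0.1,-0.1,1,0,0.2,-0.1,-0.1,3,0,0.2,-0.1,-0.1,5.3,0,0.2,-0.1,-0.1,7.6,0,0.2,-0.1,-0.1,9.6,0,0.2,-0.1,-0.1,11.2,0,0.2,-0.1,-0.1,12.1,0,0.2,-0.1,-0.1,12.5,0,0.2,-0.1,-0.1,12.7,0,0.2,-0.1,-0.1,12.7,0,0.2])

```text
t: 36.75
position: [0.639, 0.1981, 0.154]
tcp_rot: [0.001, 0.999, 0.047, 0.002]
wrist_force: [-0.4, -0.5, -1.3]
width: 0.04
```

Request:
drive_tool(motion=[0,0,0.1,0,0.2,0,0,0.15,0,0.2,0,0,0.2,0,0.2,0,0,0.25,0,0.2,0,0,0.25,0,0.3,0,0,0.25,0,0.45,0,0,0.25,0,0.55,0,0,0.25,0,0.65,0,0,0.25,0,0.75,0,0,0.25,0,0.75])

```text
t: 38.0
position: [0.6391, 0.1981, 0.1516]
tcp_rot: [0.001, 0.999, 0.047, 0.002]
wrist_force: [-0.0, -0.0, 0.4]
width: 0.0641
```

Request:
drive_tool(motion=[0,0,-1,0,0.8,0,0,-3,0,0.9,0,0,-6,0,0.9,0,0,-10,0,0.9,0,0,-13,0,0.9,-1,0,-15,0,0.9,-4,0,-15,0,0.9,-9,0,-15,0,0.9,-14,0,-15,0,0.9,-18,0,-15,0,0.9])

```text
t: 39.25
position: [0.4565, 0.181, 0.3009]
tcp_rot: [0.001, 0.999, 0.047, 0.002]
wrist_force: [-0.0, -0.0, 0.6]
width: 0.0767
```

Request:
drive_tool(motion=[-5,-2,0,0,0.9,-10,-6,0,0,0.9,-12,-10,0,0,0.9,-12,-14,0,0,0.9,-12,-16,0,0,0.9,-12,-16,0,0,0.9,-12,-16,0,0,0.9,-12,-16,0,0,0.9,-12,-16,0,0,0.9,-12,-16,0,0,0.9])

```text
t: 40.5
position: [0.322, 0.3287, 0.3002]
tcp_rot: [0.001, 0.999, 0.047, 0.002]
wrist_force: [0.5, -0.6, -0.4]
width: 0.0767
```

```bash
python3 - <<'E'
from meas import *
pad=[(.6639,-.083),(.6557,.0108),(.6474,.1045),(.6392,.198)]
for n in("top","scene"):
    im,d=optics.read_camera(n); c=cam(n); P=pts(c,d); cv2.imwrite(f"pics/{n}9.png",im[...,::-1])
    for ce,s,m in blobs(im,(105,150,60),(130,255,255),15):
        if s[4]>300: continue
        q=P[m]; zt=np.percentile(q[:,2],90); x=ray(c,*ce,zt-.004); print(n,ce.round(1),"ztop %.3f"%zt,x[:2].round(4))
E
python3 - <<'E'
import cv2,numpy as np
t=cv2.imread("pics/top9.png")[120:260,140:370];s=cv2.imread("pics/scene9.png")[80:280,120:370]
t=cv2.resize(t,(552,336));s=cv2.resize(s,(400,320));w=np.zeros((600,800,3),np.uint8)
w[:280,:460]=cv2.resize(t,(460,280));w[280:600,:400]=s;cv2.imwrite("pics/fin.png",w)
E
```

```text
top [250.3 144.6] ztop 0.107 [0.6528 0.0068]
top [275.2 142.6] ztop 0.093 [ 0.6591 -0.0851]
top [196.5 147.8] ztop 0.167 [0.6336 0.1939]
top [224.  147.6] ztop 0.129 [0.6407 0.101 ]
top [117.8 188.9] ztop 0.074 [0.5302 0.4959]
scene [182.2 181.3] ztop 0.091 [ 0.6696 -0.0801]
scene [200.1 192.4] ztop 0.105 [0.6638 0.0121]
scene [222.1 202.9] ztop 0.127 [0.6531 0.1081]
scene [245. 210.] ztop 0.165 [0.6458 0.202 ]
```

View pics/fin.png

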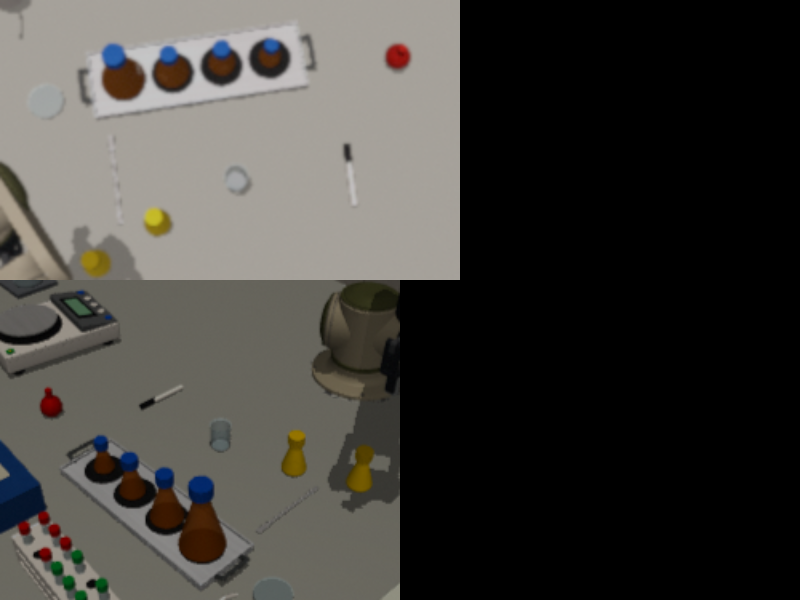

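All four flasks stand upright in the right order. Per camera they sit within about 5 mm of their pads, with the errors in opposite directions. The beaker has not moved and the arm is clear. Handing in.

```bash
python3 -c "
from plant import hand_in; print(hand_in())"
```

```text
the job is handed in; nothing more can be done
None
```

The four amber flasks are standing upright on the tray, one per pad. flask_25 is on the balance's end (-y), followed by flask_50 and flask_100, with flask_250 on the far end. The job was handed in at about 40.6 s, with the arm well clear.

- **Heights:** the cap tops measured 91–93, 105–107, 127–129 and 165–167 mm. Each matches the flask height plus the 15 mm pad.
- **Centring:** the gripper released each flask within about 1 mm of the pad centre found with the wrist camera. In the final pictures the caps are off the pads by up to 3.5 mm in the top view and 5 mm in the scene view.
- **Camera disagreement:** in x, the errors in those two views mostly point opposite ways. The top and scene cameras also differed by 5–7 mm on absolute position from the start, so I relied on the wrist camera.
- **Other objects:** the beaker and the yellow flasks were not touched, and the final picture shows them where they stood. Wrist forces in the reports after each move stayed within a few newtons.

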